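# Load jars into the cap-sealing chest and start the cycle

### The job

Raise the lid of the cap-sealing chest until its folding stay locks and holds it by itself, then stand every squat 70 mm jar from the counter upright on the chest floor, setting them down gently. Break the stay at its knob and let the lid down gently until it is fully shut over the jars. Then, with the lid shut, press the three console keys fully down one at a time: the round key, then the square key, then the bar-shaped key; leave the other bottles and jars where they stand.

Things in the scene. Friction and masses are not known exactly. Their poses are not given: they have to be found in the camera images.
- chest: white open-topped chest fixed to the counter, 220 (x) x 340 (y) x 95 mm tall, walls and floor 8 mm thick, so the inside is 204 x 324 mm. Origin: centre of its underside; x points away from the robot to the hinge side, y to its left, z up. The lid is hinged along its top far (+x) edge; the folding stay is outside its left (+y) wall
- lid (a joint): angle of the lid, 0 shut (lying on the chest), growing as it is raised; the stay is straight at 1.484 and the lid goes no further; it then rests at about 1.465 with the stay locked. Damped hinge, lid 0.7 kg, 10 mm thick: about 4 N at the tab raises it slowly. Let go unlocked below about 1.2 rad it sinks shut by itself in 2 to 5 s; above about 1.3 the stay's spring lifts it back into lock
- lid_hinge (a point): point on the lid's hinge axis, in the middle of the lid's width, 96 mm up at the far edge of the chest; the axis runs along the chest's y
- lid_tab (a point): middle of the black pull tab of the lid, 248 mm from the hinge axis and 6 mm above its level when shut; the tab is 34 mm wide (along the chest's y), 12 mm thick and stands 46 mm out of the lid's free edge, this point 28 mm out. Taken across its width from above, it turns between the fingers as the lid swings
- stay_elbow (a joint): angle of the stay's elbow: 0 folded (lid shut), 2.776 when the two links are straight, 3.026 locked: a weak spring carries the elbow past straight against a stop once the lid has been raised as far as it goes and is let go. Above 2.95 it is locked. To break it the elbow must be pushed back through straight, by 1 to 2 N at the knob
- stay_knob (a point): point on the black stay knob, a bar 16 mm across and 62 mm long with a 22 mm end disc, out to the chest's +y from the elbow; this point is 16 mm short of its end, 64 mm outside the chest wall. In the chest's frame x 0.024, z 0.156 locked; x 0.078, z 0.080 shut. It moves on a 110 mm arc about stay_pivot: away from the robot and down breaks the stay and lowers the lid
- stay_pivot (a point): point on the axis of the lower link's pivot (axis along the chest's y), level in y with stay_knob; chest frame x -0.030, z 0.060. The lower link (to the knob) leans at 1.06 rad from the chest's +x when locked; at 0.48 rad the lid is at about 1.0 rad and sinks by itself; 0.18 rad shut
- jar1: squat glass jar, black cap, upright, 70 mm tall, body 62 mm across up to 48 mm height, then a 56 mm cap; thick heavy base, about 200 g; origin at the centre of its underside, z up its axis. Two to four such jars stand on the counter at the start (absent ones read None throughout)
- jar2: squat glass jar, black cap, upright, 70 mm tall, body 62 mm across up to 48 mm height, then a 56 mm cap; thick heavy base, about 200 g; origin at the centre of its underside, z up its axis. Two to four such jars stand on the counter at the start (absent ones read None throughout)
- jar3: squat glass jar, black cap, upright, 70 mm tall, body 62 mm across up to 48 mm height, then a 56 mm cap; thick heavy base, about 200 g; origin at the centre of its underside, z up its axis. Two to four such jars stand on the counter at the start (absent ones read None throughout)
- jar4: squat glass jar, black cap, upright, 70 mm tall, body 62 mm across up to 48 mm height, then a 56 mm cap; thick heavy base, about 200 g; origin at the centre of its underside, z up its axis. Two to four such jars stand on the counter at the start (absent ones read None throughout)
- console: grey console fixed to the counter, 200 (x) x 90 (y) x 34 mm, left of the chest, with three white spring keys in a row along its x; origin at the centre of its underside
- key_round (a joint): travel of the round key (38 mm across, the middle one): 0 up, 0.006 fully down; it takes 5 N and springs back
- key_square (a joint): travel of the square key (28 mm, the one nearest the robot): 0 up, 0.006 fully down; it takes 5 N and springs back
- key_bar (a joint): travel of the bar-shaped key (20 x 58 mm, the farthest one): 0 up, 0.006 fully down; it takes 5 N and springs back
- key_round_top (a point): centre of the round key's top, 44 mm above the counter, 10 mm above the console
- key_square_top (a point): centre of the square key's top, as high
- key_bar_top (a point): centre of the bar key's top, as high
- spare_cap: bystander: black jar cap, disc 60 mm across, 12 mm high, lying among the jars; origin under its centre
- tall_jar: bystander: tall capped glass jar, 72 mm across, 140 mm high; origin under its centre
- squeeze_bottle: bystander: white squeeze bottle with nozzle, 68 mm across, 210 mm high; origin under its centre
- shaker: bystander: steel shaker, 69 mm across, 105 mm high; origin under its centre
- amber_bottle: bystander: amber bottle, 52 mm across, 112 mm high; origin under its centre
- spice_jar: bystander: small labelled jar, 52 mm across, 100 mm high; origin under its centre

How it is judged:
By the outcome, as a careful person would: the job done as asked, in the order asked, and still so for the second after the job is handed in, with the robot touching nothing.
Of jar1, jar2, jar3, jar4 only 2 to 4 are there at a start; the rules pass over those that are not, and their reading is None.
At some moment in a run one of jar1, jar2, jar3, jar4 may be knocked a few centimetres aside while the robot is not near it.
It also fails if it takes over 210 s, if anything falls off the work surface, if the arm or the gripper's body presses on something with over 40 N, if the wrist force passes 120 N, or if a joint passes its speed limit or range.

### The arm

A 7-joint arm with a two-finger parallel gripper is mounted at the origin on the work surface. World frame = base frame: x ahead of the robot, y to its left, z up, the work surface at z = 0. Lengths are in m, angles in rad, forces in N, time in s.
With the tool pointing down it reaches from about 0.4 to 0.85 m from the base axis. Payload 10.4 kg.
Tool frame: the origin (TCP) lies at the very end of the fingers, on their centre line; the grasp point (between the pads) lies 19 mm behind it; z points along the fingers, y is the line along which they close (so a half turn about z gives the same grasp; the last joint's range is limited). The gripper opens to 85 mm and grips with 20 to 120 N. Pads are 22 mm wide; open, the fingers measure 114 mm over their backs; the gripper's body (76 mm by 85 mm) begins 54 mm behind the grasp point. The pads swing forward as they close: fully open they stand 13 mm farther back than shut.
Start: joints at [-1.275, 0.332, -0.065, 1.46, 0.022, 1.35, -0.088], TCP at [0.196, 0.594, 0.231] pointing down, gripper open.
Joint ranges: [-2.6, 2.6], [-0.5, 2.12], [-1.47, 1.34], [0.16, 2.42], [-1.27, 4.41], [0.06, 2.06], [-2.6, 2.6]. Speed limits (rad/s): [2.22, 2.22, 2.79, 2.79, 3.14, 3.14, 3.14].

### API

Orientations are given as a unit quaternion [x, y, z, w].
In Python, from workcell import manip gives the robot as it stands.
- The arm moves only by the shell command python3 -m jog 'ROWS' [FORCE]. ROWS is a JSON list of rows, 1 to 20 of them, each written [[rx, ry, rz], [dx, dy, dz], opening]: a rotation vector rx, ry, rz in shares of 360 degrees (1.0 is 360 degrees), then dx, dy, dz in shares of 1000 mm (1.0 is 1000 mm), then the opening from 0.0 (shut) to 1.0 (fully open); each row is the pose to reach, as a shift and turn from the pose commanded when the command began, along the tool's axes at that moment; what a row does not reach only later rows make up. A row lasts 1/8 s, in which the tool goes at most 0.0625 m and 0.188 rad, less where a joint would pass 70% of its speed; a pose out of reach is approached as far as the arm can. The fingers move at their own pace and stop on an object; FORCE is the grip in N (left out, the last holds). Time passes only in rows, so rows that do not move let the fingers close. It prints the time, the measured TCP pose, the force, the opening and the grip force at its end. No shift or turn number may pass 1 either way. Input that does not fit is refused with a message, and nothing moves.
- manip.get_obs(): the state, without advancing time (a new reading comes with each control period).
- manip.camera(name): name is "scene" or "top"; returns the picture (420x560x3 uint8, blue, green, red); there is no depth.
- manip.calibration(name): a dict with "fx", "fy", "cx", "cy" (pixels), "k1" (the pictures are not rectified: a ray, as slopes to the right and down, at radius r is drawn at 1 + k1 r^2 times it, then the intrinsics apply), "world_from_camera" (4x4, takes a point from camera to world coordinates). Camera axes: x right, y up, looking along -z (the intrinsics and any distortion apply to the point x, -y, -z); pixel columns grow to the right and rows downward; lengths in m; the calibration is good to about 2 mm. A picture is of the moment at which its call begins. calibration takes no time and is no camera call.
- manip.hand_in(): hands the job in; it is judged then, once.
Trained networks look in the newest picture that a camera, given by its name, has taken for a name from the list of things; names that differ only in an ending like _2 or _b are one class to them, and where a whole thing is asked for, a point or a joint stands for the part that bears it (a point fixed in the world has none). Each returns a list of dicts, best first, with "confidence" (0 to 1); they miss things now and then, are a little off and sometimes report something else, mostly with a low value. They report only what shows in the picture. A call takes as long as a camera call.
- manip.outline_of(camera, thing): "mask" (420x560 bool, what is visible of it) and "bbox" ([left, top, right, bottom] in pixels, round what is visible of it).
The state is a dict: "clock": time; "joint_pos": joint angles; "joint_velocities": joint speeds; "tau": joint torques, N m; "position": TCP position; "ee_rot": TCP orientation; "ft_force": force on the tool from outside, world axes, zero at the start; "torque": the same for the moment, N m; "grip_width": opening from 0.0 (shut) to 1.0 (fully open); "grasp_force": force on a finger pad.
Only numpy, scipy, OpenCV 4.12 (cv2) and the standard library are available. Lean on these libraries where they do the work, as an engineer would, in place of code of your own. Each camera call takes 0.05 s, during which the arm holds its last target. There are 200 camera calls.

## Working session

There is one attempt and no reset: what is moved stays moved. The work goes in short steps, Python scripts to look and compute and a shell command to move; the robot and the scene stay as the last step left them, time stands still between calls to the robot, and variables do not carry over. Pictures are saved under pics/ and viewed, at most 14 in all, crops included, and the job is handed in when it is done.

```bash
ls; mkdir -p pics; cat > h.py <<'E'
import numpy as np, cv2
from workcell import manip
from scipy.spatial.transform import Rotation as R
def shot(n,f):
    im=manip.camera(n); cv2.imwrite('pics/'+f,im); return im
def ray(n,u,v):
    c=manip.calibration(n)
    K=np.array([[c['fx'],0,c['cx']],[0,c['fy'],c['cy']],[0,0,1]])
    p=cv2.undistortPoints(np.array([[[u,v]]],float),K,np.array([c['k1'],0,0,0.]))[0,0]
    T=np.array(c['world_from_camera']); d=T[:3,:3]@np.array([p[0],-p[1],-1]); return T[:3,3],d
def at(n,u,v,z):
    o,d=ray(n,u,v); return o+d*(z-o[2])/d[2]
def tri(n1,p1,n2,p2):
    o1,d1=ray(n1,*p1);o2,d2=ray(n2,*p2)
    s=np.linalg.lstsq(np.c_[d1,-d2],o2-o1,rcond=None)[0]
    a=o1+d1*s[0];b=o2+d2*s[1]; return (a+b)/2,np.linalg.norm(a-b)
def proj(n,P):
    c=manip.calibration(n);T=np.linalg.inv(np.array(c['world_from_camera']))
    q=T[:3,:3]@np.asarray(P)+T[:3,3]; x,y=q[0]/-q[2],-q[1]/-q[2]; f=1+c['k1']*(x*x+y*y)
    return np.array([c['fx']*x*f+c['cx'],c['fy']*y*f+c['cy']])
def tool(P):
    "world point -> tool-frame shift from measured TCP"
    o=manip.get_obs(); return R.from_quat(o['ee_rot']).inv().apply(np.asarray(P)-o['position'])
E
python3 - <<'E'
from h import *
np.set_printoptions(precision=4,suppress=True)
for n in('scene','top'):
    shot(n,n+'0.png'); c=manip.calibration(n); print(n,c)
    for t in['chest','jar1','console','stay_knob','lid_tab','key_round','key_square','key_bar','spare_cap','tall_jar','squeeze_bottle','shaker','amber_bottle','spice_jar']:
        for r in manip.outline_of(n,t):
            if r['confidence']>.3: 
                m=np.argwhere(r['mask']).mean(0)[::-1]; print(t,round(r['confidence'],2),np.array(r['bbox']),m)
print(manip.get_obs())
E
```

```text
pics
scene {'fx': 539.4829011739722, 'fy': 539.4829011739722, 'cx': 285.68993063230556, 'cy': 215.44609475775243, 'k1': -0.1975943611368954, 'world_from_camera': array([[ 0.0994, -0.6863,  0.7205,  1.9192],
       [ 0.9949,  0.0827, -0.0585, -0.1156],
       [-0.0194,  0.7226,  0.691 ,  1.4416],
       [ 0.    ,  0.    ,  0.    ,  1.    ]])}
chest 0.87 [264.3 194.1 391.  272.9] [318.0655 233.9522]
chest 0.35 [135.1 196.6 163.3 246.8] [148.7184 224.0139]
jar1 0.9 [176.  212.8 195.2 233.9] [184.9935 223.5556]
jar1 0.76 [172.2 233.2 193.  261.6] [182.6764 246.1645]
jar1 0.69 [210.9 208.4 226.1 228.4] [217.6305 217.8006]
jar1 0.57 [211.1 235.2 230.6 261.8] [218.8338 246.6083]
jar1 0.51 [263.1 192.8 368.9 252. ] [315.5327 224.4893]
stay_knob 0.6 [362.1 216.7 370.  245.3] [367.0698 229.1628]
stay_knob 0.46 [369.  238.  386.3 242.8] [378.878 238.878]
lid_tab 0.68 [266.2 193.4 370.2 252.7] [315.7598 224.4211]
key_bar 0.66 [387.1 219.4 402.7 221.8] [392.6623 220.3117]
key_bar 0.33 [266.9 194.3 390.9 269.2] [317.7624 234.0169]
spare_cap 0.47 [196.9 233.8 212.9 244. ] [206.0185 238.1728]
spare_
[... 1849 characters left out ...]
 [ 84.9 173.  110.4 193.8] [ 97.2875 182.705 ]
amber_bottle 0.52 [401.7 199.9 427.  218.3] [413.341  204.7636]
spice_jar 0.89 [ 61.8 201.3  92.8 225.4] [ 76.454  213.2678]
{'clock': 1.5, 'joint_pos': array([-1.2746,  0.3322, -0.0647,  1.4601,  0.0216,  1.3499, -0.0885]), 'joint_velocities': array([-0.0005,  0.0005,  0.0003,  0.001 , -0.0006,  0.0002, -0.0004]), 'tau': array([ -0.0006, -62.5217,   0.0486, -39.1835,   0.0164,   0.0017,
        -0.    ]), 'position': array([0.1959, 0.5935, 0.2314]), 'ee_rot': array([0.1587, 0.9873, 0.0001, 0.    ]), 'ft_force': array([-0.5929, -0.2763, -0.4024]), 'torque': array([-0.067 ,  0.0066,  0.0118]), 'grasp_force': 0.0, 'grip_width': 0.9994905876356259}
```

```bash
python3 - <<'E'
import cv2
a=cv2.imread('pics/top0.png')[100:320,40:510]; cv2.imwrite('pics/top0c.png',cv2.resize(a,(800,374),interpolation=cv2.INTER_CUBIC))
a=cv2.imread('pics/scene0.png')[165:305,120:450]; cv2.imwrite('pics/sc0c.png',cv2.resize(a,(800,339),interpolation=cv2.INTER_CUBIC))
E
```

```text
(no output)
```

View pics/top0c.png

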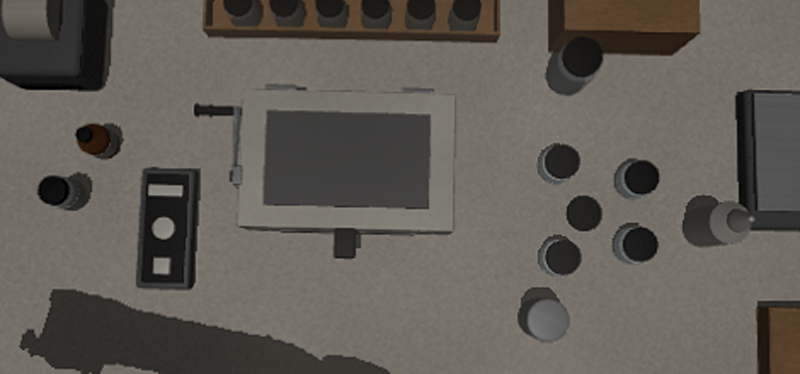

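View pics/sc0c.png

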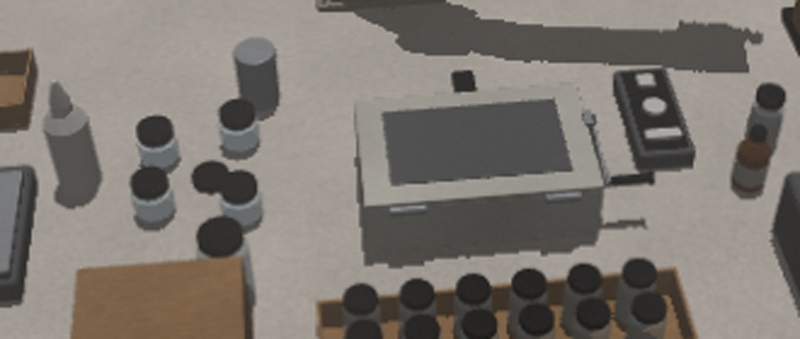

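```bash
cat > meas.py <<'E'
from h import *
from scipy.optimize import least_squares
import scipy.ndimage as nd
def blobs(im,roi,f,amin=8):
    x0,y0,x1,y1=roi; g=im[y0:y1,x0:x1]; l,n=nd.label(f(g))
    out=[]
    for i in range(1,n+1):
        p=np.argwhere(l==i)
        if len(p)>=amin: out.append((len(p),p[:,1].mean()+x0,p[:,0].mean()+y0,(l==i)))
    return sorted(out,key=lambda b:-b[0])
def capc(n,P,r,z0,z1):
    a=np.linspace(0,2*np.pi,40); pts=[]
    for z in(z0,z1): pts+= [proj(n,[P[0]+r*np.cos(t),P[1]+r*np.sin(t),P[2]+z]) for t in a]
    h=cv2.convexHull(np.array(pts,np.float32)); M=cv2.moments(h); return np.array([M['m10'],M['m01']])/M['m00']
def fitcap(obs,r=.028,z0=.048,z1=.07,fixz=None):
    n0=list(obs)[0]; g=at(n0,*obs[n0],.06)
    if fixz is None:
        f=lambda p:np.concatenate([capc(n,p,r,z0,z1)-obs[n] for n in obs]); s=least_squares(f,[g[0],g[1],0.])
        return s.x,np.abs(s.fun).max()
    f=lambda p:np.concatenate([capc(n,[*p,fixz],r,z0,z1)-obs[n] for n in obs]); s=least_squares(f,g[:2]); return s.x,np.abs(s.fun).max()
E
python3 - <<'E'
from meas import *
np.set_printoptions(precision=4,suppress=True)
T=cv2.imread('pics/top0.png');S=cv2.imread('pics/scene0.png')
dark=lambda g:g.max(2)<48
print('topdark');
for b in blobs(T,(340,180,440,270),dark): print(b[:3], at('top',b[1],b[2],.06))
print('scdark')
for b in blobs(S,(165,200,235,265),dark): print(b[:3], at('scene',b[1],b[2],.06))
print('tab');
for b in blobs(T,(225,228,260,256),dark): print(b[:3])
for b in blobs(S,(300,188,325,206),dark): print(b[:3])
print('knob')
for b in blobs(T,(148,155,180,170),dark): print(b[:3])
for b in blobs(S,(366,230,395,245),dark): print(b[:3])
print('keys')
for b in blobs(T,(120,200,160,272),lambda g:g.min(2)>130): print(b[:3],at('top',b[1],b[2],.044))
for b in blobs(S,(375,190,410,235),lambda g:g.min(2)>130): print(b[:3],at('scene',b[1],b[2],.044))
print('lid')
for v in (110,130,150):
  for nm,im,roi in(('top',T,(170,140,320,245)),('scene',S,(262,190,375,250))):
    b=blobs(im,roi,lambda g:g.min(2)>v)[0]; m=b[3].astype(np.uint8)
    c=max(cv2.findContours(m,cv2.RETR_EXTERNAL,cv2.CHAIN_APPROX_NONE)[0],key=len)
    q=cv2.approxPolyDP(cv2.convexHull(c),5,True)[:,0]+roi[:2]
    print(v,nm,b[0],q.tolist())
E
```

```text
topdark
(329, np.float64(382.5015197568389), np.float64(225.10030395136778)) [ 0.5015 -0.2876  0.06  ]
(318, np.float64(370.37421383647796), np.float64(250.80503144654088)) [ 0.4297 -0.2533  0.06  ]
(317, np.float64(415.66246056782336), np.float64(243.2776025236593)) [ 0.4522 -0.3808  0.06  ]
(310, np.float64(369.7258064516129), np.float64(194.6483870967742)) [ 0.5863 -0.2522  0.06  ]
(309, np.float64(416.49838187702267), np.float64(203.96116504854368)) [ 0.5625 -0.3847  0.06  ]
scdark
tab
(209, np.float64(242.49282296650716), np.float64(242.19617224880383))
(29, np.float64(310.86206896551727), np.float64(198.0))
knob
(116, np.float64(164.92241379310346), np.float64(164.7155172413793))
(33, np.float64(381.27272727272725), np.float64(238.6060606060606))
keys
(21, np.float64(138.66666666666666), np.float64(236.33333333333334)) [0.4598 0.3899 0.044 ]
(15, np.float64(136.73333333333335), np.float64(257.3333333333333)) [0.4015 0.3928 0.044 ]
(12, np.float64(141.41666666666666), np.float64(213.91666666666666)) [0.5226 0.385  0.044 ]
(319, np.float64(404.5736677115988), np.float64(208.34796238244513)) [0.4774 0.457  0.044 ]
(83, np.float64(376.578313253012), np.float64(225.5421686746988)) [0.5556 0.3296 0.044 ]
(46, np.float64(392.9347826086956), np.float64(219.32608695652175)) [0.5308 0.3978 0.044 ]
(39, np.float64(389.5128205128205), np.float64(208.07692307692307)) [0.469  0.3997 0.044 ]
(24, np.float64(385.75), np.float64(197.5)) [0.4081 0.3994 0.044 ]
(22, np.float64(381.6363636363636), np.float64(192.22727272727272)) [0.3758 0.3905 0.044 ]
lid
110 top 2833 [[306, 156], [305, 234], [180, 231], [182, 185]]
110 scene 3826 [[374, 192], [374, 236], [368, 241], [262, 249], [262, 190]]Traceback (most recent call last):
  File "<stdin>", line 21, in <module>
IndexError: list index out of range
```

```bash
python3 - <<'E'
from meas import *
np.set_printoptions(precision=4,suppress=True,linewidth=200)
T=cv2.imread('pics/top0.png').max(2);S=cv2.imread('pics/scene0.png').max(2)
print('key top row234',T[234,118:162]); print('col136',T[200:272,136])
print('lid top row',T[200,172:200],T[200,290:315]); print('lid top col270',T[140:160,270],T[220:245,270])
print('scene cap',S[205:240,185]); print(S[218,170:200])
print('tab',T[225:258,242],T[245,230:256]); print(S[185:210,311])
print('sclid col 318',S[190:215,318],S[235:255,318])
E
```

```text
key top row234 [116 116 120  96  49  53  38  22  23  22  18  81 124 132 131 133 133 135 136 137 137 139 141 146  81  32  26  28  26  30  28  25  69  57  39  22  23  60 128 123 125 125 122 119]
col136 [ 50  59  28  24  26  23  24  22  59 131 132 133 134 138 141  60  20  24  24  24  24  25  24  23  24  25  21  64 135 131 131 131 132 134 136 137 137 139 141 144 110  15  24  24  26  27  25  25  24
  25  25  64 134 134 134 135 137 139 141 144 134  73  20  25  26  23  42  64  58  56  94 121]
lid top row [115 118 114  83  62  90  95  94  99  81  95 126 126 125 127 126 126 123 123 124 126 127 112  80  63  64  65  66] [ 65  67  93 122 125 125 125 122 122 122 123 122 123 123 122 124 106 117 119 118 118 117 118 120 118]
lid top col270 [114 115 117 119 117 117 118 115 117 117 118 117 115 118 101 122 122 120 120 119] [ 67  68 100 130 130 129 131 129 130 129 130 129 129 132 128  71  60  54  94 119 118 115 113 116 117]
scene cap [161 161 163 165 164 164 162 128  53  52  54  53  54  53  53  53  54  56  51  50  70 140 136 110 110 108 109 109 103  62  51  52  51  50  51]
[166 166 165 166 166 163  86  55  53  53  54  53  53  52  51  53  52  55  54  52  64 113 163 165 166 166 166 165 165 164]
tab [126 125 125 124 126 127 127 130 134  48  39  44  42  43  43  43  44  45  45  46  46  45  47  45  47  47  30  99 120 119 121 120 120] [118 120 120 118 120 102  57  40  45  45  45  46  46  45  46  45  45  43  37  54  57  53 110 120 119 117]
[ 81  81  83 162 160 158 159 160 160  72  47  47  49  46  47  48  49  59 161 152 152 152 153 131  81]
sclid col 318 [161 161 163 165 162 163 162 162 164 163 164 161 155 152 152 153 153 150  96  81  81  81  80  81  80] [ 80  80  80 101 155 157 155 156 156 155 153  97  75  79  73  74  75  75  75  75]
```

```bash
cat > m2.py <<'E'
from meas import *
np.set_printoptions(precision=4,suppress=True,linewidth=200)
def jars(T,S,roiT=(330,170,445,275),roiS=(160,195,240,265)):
    t=[b for b in blobs(T,roiT,lambda g:g.max(2)<75,150) if b[0]<600]
    s=[b for b in blobs(S,roiS,lambda g:g.max(2)<75,60)]
    for b in t:
        p,e=fitcap({'top':b[1:3]},fixz=0.)
        best=min(s,key=lambda c:np.hypot(*(capc('scene',[*p,0],.028,.048,.07)-c[1:3]))) if s else None
        if best is None: print(b[:3],p);continue
        q,e2=fitcap({'top':b[1:3],'scene':best[1:3]})
        print(b[0],np.array(b[1:3]),'top-only',p,'both',q,'err',round(e2,2),'scpx',best[0],np.array(best[1:3]))
E
python3 - <<'E'
from m2 import *
T=cv2.imread('pics/top0.png');S=cv2.imread('pics/scene0.png')
jars(T,S)
print('panel')
def quad(im,roi,lo,hi):
    b=blobs(im,roi,lambda g:(g.max(2)<hi)&(g.max(2)>lo))[0]
    c=max(cv2.findContours(np.pad(b[3].astype(np.uint8),2),cv2.RETR_EXTERNAL,cv2.CHAIN_APPROX_NONE)[0],key=len)
    q=cv2.approxPolyDP(c,6,True)[:,0]+np.array(roi[:2])-2
    # refine: fit lines per side
    c=c[:,0]+np.array(roi[:2])-2; L=[]
    for i in range(len(q)):
        a,d=q[i],q[(i+1)%len(q)]; u=(d-a)/np.linalg.norm(d-a); n=np.array([-u[1],u[0]])
        s=[p for p in c if abs((p-a)@n)<3 and 4<(p-a)@u<np.linalg.norm(d-a)-4]
        vx,vy,x,y=cv2.fitLine(np.array(s,np.float32),cv2.DIST_HUBER,0,.01,.01).ravel(); L.append((vx,vy,x,y))
    out=[]
    for i in range(len(L)):
        a=L[i-1];d=L[i]; t=np.linalg.solve(np.array([[a[0],-d[0]],[a[1],-d[1]]]),[d[2]-a[2],d[3]-a[3]]); out.append([a[2]+t[0]*a[0],a[3]+t[0]*a[1]])
    return np.array(out)
qt=quad(T,(186,158,300,228),30,95); qs=quad(S,(270,198,365,248),30,118)
print(qt,qs)
P=[]
for a in qt:
    g=at('top',*a,.104); j=np.argmin([np.hypot(*(proj('scene',g)-b)) for b in qs]); p,e=tri('top',a,'scene',qs[j]); P.append(p); print(p,e,g)
print('centre',np.mean(P,0)); 
print('keys')
t=blobs(T,(122,203,157,268),lambda g:g.max(2)>85,20)[:6]; s=blobs(S,(378,192,406,226),lambda g:(g.max(2)>125),20)
for b in t: print('t',b[:3],at('top',b[1],b[2],.044))
for b in s: print('s',b[:3],at('scene',b[1],b[2],.044))
for a in t:
  for b in s:
    p,e=tri('top',a[1:3],'scene',b[1:3])
    if e<.01: print(p,e)
print('tab')
for b in blobs(T,(228,231,258,256),lambda g:g.max(2)<75,20): print('t',b[:3],at('top',b[1],b[2],.106)); bt=b
for b in blobs(S,(300,188,325,206),lambda g:g.max(2)<100,20): print('s',b[:3],at('scene',b[1],b[2],.104))
print('knob')
for b in blobs(T,(150,158,180,170),lambda g:g.max(2)<75,20): print('t',b[:3],at('top',b[1],b[2],.085))
for b in blobs(S,(366,230,395,245),lambda g:g.max(2)<75,20): print('s',b[:3],at('scene',b[1],b[2],.08))
E
```

```text
Traceback (most recent call last):
  File "m2.py", line 8, in jars
    best=min(s,key=lambda c:np.hypot(*(capc('scene',[*p,0],.028,.048,.07)-c[1:3]))) if s else None
         ~~~^^^^^^^^^^^^^^^^^^^^^^^^^^^^^^^^^^^^^^^^^^^^^^^^^^^^^^^^^^^^^^^^^^^^^^^
  File "m2.py", line 8, in <lambda>
    best=min(s,key=lambda c:np.hypot(*(capc('scene',[*p,0],.028,.048,.07)-c[1:3]))) if s else None
                                       ~~~~^^^^^^^^^^^^^^^^^^^^^^^^^^^^^^
  File "meas.py", line 13, in capc
    for z in(z0,z1): pts+= [proj(n,[P[0]+r*np.cos(t),P[1]+r*np.sin(t),P[2]+z]) for t in a]
                            ~~~~^^^^^^^^^^^^^^^^^^^^^^^^^^^^^^^^^^^^^^^^^^^^^^
  File "h.py", line 18, in proj
    c=manip.calibration(n);T=np.linalg.inv(np.array(c['world_from_camera']))
ValueError: time passes only in moves, steps and waits
```

```bash
sed -i "s/manip.calibration(n)/cal(n)/; s/^def shot/import functools\n@functools.lru_cache\ndef cal(n): return manip.calibration(n)\ndef shot/" h.py
cat > b.py <<'E'
from m2 import *
def quad(im,roi,lo,hi):
    b=blobs(im,roi,lambda g:(g.max(2)<hi)&(g.max(2)>lo))[0]
    c=max(cv2.findContours(np.pad(b[3].astype(np.uint8),2),cv2.RETR_EXTERNAL,cv2.CHAIN_APPROX_NONE)[0],key=len)
    q=cv2.approxPolyDP(c,6,True)[:,0]+np.array(roi[:2])-2
    c=c[:,0]+np.array(roi[:2])-2; L=[]
    for i in range(len(q)):
        a,d=q[i],q[(i+1)%len(q)]; u=(d-a)/np.linalg.norm(d-a); n=np.array([-u[1],u[0]])
        s=[p for p in c if abs((p-a)@n)<3 and 4<(p-a)@u<np.linalg.norm(d-a)-4]
        L.append(cv2.fitLine(np.array(s,np.float32),cv2.DIST_HUBER,0,.01,.01).ravel())
    out=[]
    for i in range(len(L)):
        a=L[i-1];d=L[i]; t=np.linalg.solve(np.array([[a[0],-d[0]],[a[1],-d[1]]]),[d[2]-a[2],d[3]-a[3]]); out.append([a[2]+t[0]*a[0],a[3]+t[0]*a[1]])
    return np.array(out)
E
python3 - <<'E'
from b import *
T=cv2.imread('pics/top0.png');S=cv2.imread('pics/scene0.png')
jars(T,S)
qt=quad(T,(186,158,300,228),30,95); qs=quad(S,(270,198,365,248),30,118)
print('panel',qt.tolist(),qs.tolist())
P=[]
for a in qt:
    g=at('top',*a,.104); j=np.argmin([np.hypot(*(proj('scene',g)-b)) for b in qs]); p,e=tri('top',a,'scene',qs[j]); P.append(p); print(p,e,g)
print('centre',np.mean(P,0)); 
print('keys')
t=blobs(T,(122,203,157,268),lambda g:g.max(2)>85,20)[:6]; s=blobs(S,(378,192,406,226),lambda g:(g.max(2)>125),20)
for b in t: print('t',b[:3],at('top',b[1],b[2],.044))
for b in s: print('s',b[:3],at('scene',b[1],b[2],.044))
for a in t:
  for b in s:
    p,e=tri('top',a[1:3],'scene',b[1:3])
    if e<.01: print(p,e)
print('tab')
for b in blobs(T,(228,231,258,256),lambda g:g.max(2)<75,20): print('t',b[:3],at('top',b[1],b[2],.106)); bt=b
for b in blobs(S,(300,188,325,206),lambda g:g.max(2)<100,20): print('s',b[:3],at('scene',b[1],b[2],.104))
print('knob')
for b in blobs(T,(150,158,180,170),lambda g:g.max(2)<75,20): print('t',b[:3],at('top',b[1],b[2],.085))
for b in blobs(S,(366,230,395,245),lambda g:g.max(2)<75,20): print('s',b[:3],at('scene',b[1],b[2],.08))
E
```

```text
393 [414.43   242.2621] top-only [ 0.4551 -0.3774] both [ 0.4547 -0.3774  0.0037] err 0.4 scpx 151 [183.3907 218.8874]
386 [369.785  249.7617] top-only [ 0.4326 -0.2517] both [ 0.4316 -0.2389  0.0319] err 2.98 scpx 364 [222.9148 205.8297]
384 [415.0729 203.2135] top-only [ 0.5646 -0.3807] both [ 0.564  -0.381   0.0026] err 0.45 scpx 166 [181.2651 240.1024]
362 [369.1464 194.1492] top-only [ 0.5877 -0.2505] both [ 0.585  -0.257   0.0065] err 3.67 scpx 307 [212.4365 239.9511]
354 [382.7288 225.0395] top-only [ 0.5017 -0.2883] both [ 0.5068 -0.2915 -0.0586] err 3.79 scpx 307 [212.4365 239.9511]
panel [[196.5545196533203, 164.58981323242188], [194.69866943359375, 219.63284301757812], [290.86346435546875, 221.70504760742188], [292.468017578125, 167.2314453125]] [[348.0426940917969, 205.5630340576172], [277.236083984375, 211.34512329101562], [281.5048828125, 240.69839477539062], [355.4630432128906, 234.6514129638672]]
[0.6526 0.2263 0.1076] 0.0009512577459557087 [0.6533 0.2264 0.104 ]
[0.5038 0.2269 0.1076] 0.0025554140977613457 [0.504  0.2262 0.104 ]
[ 0.5026 -0.0306  0.1068] 0.0004783564
[... 1129 characters left out ...]

[0.5291 0.3986 0.0423] 0.0014150970647784818
[0.5233 0.3821 0.0971] 0.004988540906829416
[0.5181 0.367  0.1472] 0.008276841424587374
[ 0.4072  0.438  -0.0814] 0.009962082971915233
[ 0.4062  0.4184 -0.0168] 0.005599418216400768
[0.4052 0.4007 0.042 ] 0.0016138003307084687
[0.4047 0.391  0.0695] 0.002927607780526251
tab
t (299, np.float64(242.7257525083612), np.float64(241.4314381270903)) [0.448  0.0967 0.106 ]
s (82, np.float64(310.8292682926829), np.float64(198.09756097560975)) [0.4431 0.0995 0.104 ]
knob
t (147, np.float64(165.04761904761904), np.float64(164.59863945578232)) [0.6556 0.3157 0.085 ]
s (141, np.float64(384.3758865248227), np.float64(235.33333333333334)) [0.6421 0.3348 0.08  ]
```

The manual's scale: turns go in shares of 360 degrees. Converting my numbers, -0.313 rad / 6.2832 = -0.0498.

```bash
python3 -m jog '[[[0,0,-0.0255],[-0.2,-0.2,0.015],1],[[0,0,-0.0498],[-0.386,-0.395,0.03],1],[[0,0,-0.0498],[-0.386,-0.395,0.03],1],[[0,0,-0.0498],[-0.386,-0.395,0.03],1],[[0,0,-0.0498],[-0.386,-0.395,0.03],1],[[0,0,-0.0498],[-0.386,-0.395,0.03],1],[[0,0,-0.0498],[-0.386,-0.395,0.03],1],[[0,0,-0.0498],[-0.386,-0.395,0.03],1],[[0,0,-0.0498],[-0.386,-0.395,0.03],1],[[0,0,-0.0498],[-0.386,-0.395,0.03],0.8],[[0,0,-0.0498],[-0.386,-0.395,0.03],0.8],[[0,0,-0.0498],[-0.386,-0.395,0.03],0.8],[[0,0,-0.0498],[-0.386,-0.395,0.03],0.8],[[0,0,-0.0498],[-0.386,-0.395,0.03],0.8]]'
```

```text
clock: 3.25
position: [0.4385, 0.098, 0.2013]
ee_rot: [0.002, 1.0, 0.0, 0.0]
ft_force: [0.9, -0.4, -0.0]
grip_width: 0.799
grasp_force: 0.0
```

```bash
python3 -m jog '[[[0,0,0],[0,0,0.06],0.8],[[0,0,0],[0,0,0.1],0.8],[[0,0,0],[0,0,0.12],0.8],[[0,0,0],[0,0,0.12],0.8],[[0,0,0],[0,0,0.12],0.4],[[0,0,0],[0,0,0.12],0.2],[[0,0,0],[0,0,0.12],0.2],[[0,0,0],[0,0,0.12],0.2],[[0,0,0],[0,0,0.12],0.2]]' 25
```

```text
clock: 4.38
position: [0.4394, 0.0992, 0.0828]
ee_rot: [0.002, 1.0, 0.001, 0.001]
ft_force: [-1.9, 4.8, 4.9]
grip_width: 0.39
grasp_force: 29.9
```

```bash
python3 -m jog '[[[0,0,0],[-0.001,0,-0.013],0.2],[[0,0,0],[-0.002,0,-0.025],0.2],[[0,0,0],[-0.004,0,-0.037],0.2],[[0,0,0],[-0.006,0,-0.049],0.2],[[0,0,0],[-0.013,0,-0.073],0.2],[[0,0,0],[-0.022,0,-0.096],0.2],[[0,0,0],[-0.033,0,-0.118],0.2],[[0,0,0],[-0.047,0,-0.139],0.2],[[0,0,0],[-0.062,0,-0.158],0.2],[[0,0,0],[-0.08,0,-0.176],0.2],[[0,0,0],[-0.099,0,-0.192],0.2],[[0,0,0],[-0.119,0,-0.206],0.2],[[0,0,0],[-0.141,0,-0.218],0.2],[[0,0,0],[-0.164,0,-0.227],0.2],[[0,0,0],[-0.188,0,-0.235],0.2],[[0,0,0],[-0.2,0,-0.237],0.2],[[0,0,0],[-0.212,0,-0.239],0.2],[[0,0,0],[-0.212,0,-0.239],0.2]]'
```

```text
clock: 6.62
position: [0.6508, 0.0979, 0.3212]
ee_rot: [0.002, 1.0, 0.001, 0.0]
ft_force: [-1.4, 5.0, 2.3]
grip_width: 0.391
grasp_force: 33.2
```

```bash
python3 - <<'E'
from h import *
c=shot('scene','s1.png');t=shot('top','t1.png')
a=np.hstack([c[100:310,240:440],t[100:300,140:340][:210].copy().repeat(1,0) if 0 else cv2.copyMakeBorder(t[100:300,140:340],0,10,0,0,0)])
cv2.imwrite('pics/c1.png',cv2.resize(a,(800,420),interpolation=cv2.INTER_CUBIC))
E
```

```text
(no output)
```

View pics/c1.png

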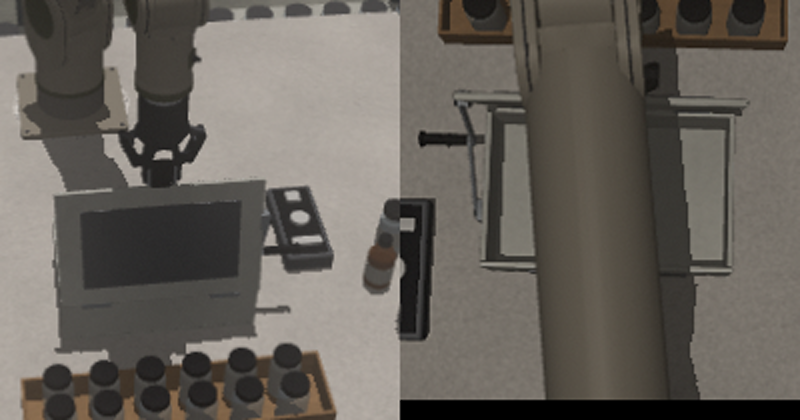

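The lid stands nearly upright, tab in the fingers (left half, ~(160,175)), and the knob (right half, ~(450,138)) has risen with the stay almost straight. Now I push it to its end.

```bash
python3 -m jog '[[[0,0,0],[-0.01,0,-0.001],0.2],[[0,0,0],[-0.017,0,-0.002],0.2],[[0,0,0],[-0.021,0,-0.002],0.2],[[0,0,0],[-0.023,0,-0.002],0.2],[[0,0,0],[-0.025,0,-0.002],0.2],[[0,0,0],[-0.025,0,-0.002],0.2],[[0,0,0],[-0.025,0,-0.002],0.2]]'
```

```text
clock: 7.6
position: [0.6756, 0.0978, 0.3234]
ee_rot: [0.002, 1.0, 0.001, 0.001]
ft_force: [0.8, 4.7, 1.9]
grip_width: 0.391
grasp_force: 34.3
```

```bash
python3 -m jog '[[[0,0,0],[-0.004,0,0],0.2],[[0,0,0],[-0.006,0,0],0.2],[[0,0,0],[-0.006,0,0],0.2]]'; python3 -m jog '[[[0,0,0],[-0.003,0,0],0.2],[[0,0,0],[-0.005,0,0],0.2],[[0,0,0],[-0.005,0,0],0.2]]'
```

```text
clock: 7.98
position: [0.6793, 0.0978, 0.3235]
ee_rot: [0.002, 1.0, 0.001, -0.002]
ft_force: [-14.9, 4.4, 6.7]
grip_width: 0.395
grasp_force: 34.7
clock: 8.35
position: [0.6813, 0.0979, 0.3234]
ee_rot: [0.002, 1.0, 0.001, -0.006]
ft_force: [-34.7, 3.1, 11.9]
grip_width: 0.392
grasp_force: 34.9
```

```bash
python3 -m jog '[[[0,0,0],[0.006,0,0],0.2],[[0,0,0],[0.009,0,0],0.2],[[0,0,0],[0.009,0,0],0.6],[[0,0,0],[0.009,0,0],0.8],[[0,0,0],[0.009,0,0],0.8],[[0,0,0],[0.009,0,0],0.8],[[0,0,0],[0.009,0,-0.05],0.8],[[0,0,0],[0.009,0,-0.1],0.8],[[0,0,0],[0.06,0,-0.1],0.8],[[0,0,0],[0.12,0,-0.1],0.8],[[0,0,0],[0.16,-0.06,-0.1],0.8],[[0,0,0],[0.18,-0.12,-0.1],0.8],[[0,0,0],[0.18,-0.18,-0.1],0.8],[[0,0,0],[0.18,-0.24,-0.1],0.8],[[0,0,0],[0.18,-0.24,-0.1],0.8]]'; python3 - <<'E'
from m2 import *
S=shot('scene','s2.png');T=shot('top','t2.png')
jars(T,S)
for n in('top','scene'):
    for r in manip.outline_of(n,'stay_knob')[:2]: print(n,r['confidence'],r['bbox'])
a=np.hstack([S[100:310,240:440],cv2.copyMakeBorder(T[100:300,140:340],0,10,0,0,0)])
cv2.imwrite('pics/c2.png',cv2.resize(a,(800,420),interpolation=cv2.INTER_CUBIC))
E
```

```text
clock: 10.22
position: [0.5038, -0.1485, 0.4229]
ee_rot: [0.007, 1.0, -0.0, 0.001]
ft_force: [0.3, 1.4, -0.1]
grip_width: 0.805
grasp_force: 0.0
327 [421.2844 232.6239] top-only [ 0.4822 -0.3972] both [ 0.4804 -0.3809  0.0354] err 2.11 scpx 149 [183.3691 218.8993]
307 [414.0912 203.3811] top-only [ 0.5641 -0.3779] both [ 0.5636 -0.3793  0.0016] err 0.92 scpx 163 [181.3374 240.1043]
top 0.6 [145.9, 142.2, 181.6, 204.6]
scene 0.36 [379.2, 211.8, 386.6, 213.0]
```

View pics/c2.png

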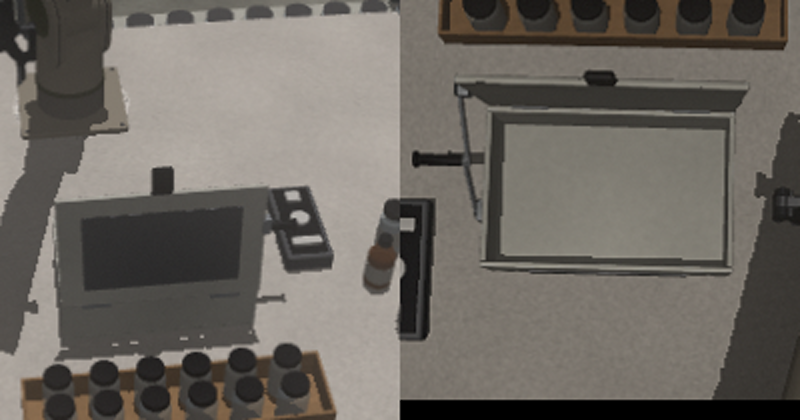

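```bash
python3 - <<'E'
from m2 import *
S=cv2.imread('pics/s2.png').astype(int);S0=cv2.imread('pics/scene0.png').astype(int)
T=cv2.imread('pics/t2.png').astype(int);T0=cv2.imread('pics/top0.png').astype(int)
d=(abs(S-S0).max(2)>40)[190:300,130:240]; print('scene diff',d.sum(), [ (o[1].start+130,o[0].start+190,o[1].stop+130,o[0].stop+190) for o in nd.find_objects(nd.label(d)[0])][:8])
print('knob px exp',proj('top',[.601,.332,.156]))
for n,z in(('tabtop',.35),): pass
for name,px,im in(('spare',(382.73,225.04),'top'),): print(fitcap({'top':px},.03,0,.012,0.))
# bystanders base centre (approx) using top & scene bbox centres
print('jar pred', [proj('top',[x,y,.06]) for x,y in((.4551,-.3774),(.4326,-.2517),(.5646,-.3807),(.5877,-.2505))])
print('shaker',at('top',359,287.7,.1),'tall',at('top',380,134,.14),'squeeze',at('scene',148,245,0.),at('top',445,232,.0))
E
```

```text
scene diff 613 [(222, 213, 240, 276)]
knob px exp [152.2945 179.7623]
(array([ 0.5062, -0.3007]), np.float64(8.572044976062898e-07))
jar pred [array([414.4614, 242.23  ]), array([369.7807, 249.7485]), array([415.0875, 203.1834]), array([369.1263, 194.1308])]
shaker [ 0.33   -0.2144  0.1   ] tall [ 0.7392 -0.2648  0.14  ] squeeze [ 0.5135 -0.5198  0.    ] [ 0.4891 -0.4866  0.    ]
```

```bash
python3 - <<'E'
from h import *
o=manip.get_obs(); print(o['joint_pos'].round(3),R.from_quat(o['ee_rot']).as_matrix().round(4),o['position'])
E
```

```text
[-0.417  0.07   0.655  1.395 -0.043  1.691  1.798] [[-1.0e+00  3.9e-03 -2.0e-04]
 [ 3.9e-03  1.0e+00  4.0e-04]
 [ 2.0e-04  4.0e-04 -1.0e+00]] [ 0.50559581 -0.14156301  0.42212815]
```

Scaled: 1.571 rad / 6.2832 = 0.25.

```bash
python3 -m jog '[[[0,0,0.0302],[0.02,-0.06,0.02],1],[[0,0,0.0605],[0.04,-0.12,0.05],1],[[0,0,0.0907],[0.05,-0.18,0.09],1],[[0,0,0.121],[0.0506,-0.2354,0.13],1],[[0,0,0.1512],[0.0506,-0.2354,0.18],1],[[0,0,0.1814],[0.0506,-0.2354,0.222],1],[[0,0,0.2117],[0.0506,-0.2354,0.222],1],[[0,0,0.2387],[0.0506,-0.2354,0.222],1],[[0,0,0.25],[0.0506,-0.2354,0.222],1],[[0,0,0.25],[0.0506,-0.2354,0.222],1],[[0,0,0.25],[0.0506,-0.2354,0.222],1],[[0,0,0.25],[0.0506,-0.2354,0.222],1]]'; python3 - <<'E'
from h import *
o=manip.get_obs(); print(o['joint_pos'].round(3),R.from_quat(o['ee_rot']).as_matrix().round(4),o['position'])
print(tool([.455,-.377,.012]))
E
```

```text
clock: 11.92
position: [0.4535, -0.3778, 0.2002]
ee_rot: [0.709, 0.706, 0.0, -0.0]
ft_force: [0.4, -0.2, -0.5]
grip_width: 1.003
grasp_force: 0.0
[-0.168  0.407  1.01   1.642 -0.356  1.292  0.9  ] [[ 4.5e-03  1.0e+00  1.0e-04]
 [ 1.0e+00 -4.5e-03  3.0e-04]
 [ 3.0e-04  1.0e-04 -1.0e+00]] [ 0.45347848 -0.37775905  0.20023837]
[0.00070553 0.0014903  0.18823883]
```

```bash
python3 -m jog '[[[0,0,0],[0.001,0.0015,0.06],1],[[0,0,0],[0.001,0.0015,0.11],1],[[0,0,0],[0.001,0.0015,0.15],1],[[0,0,0],[0.001,0.0015,0.175],1],[[0,0,0],[0.001,0.0015,0.186],1],[[0,0,0],[0.001,0.0015,0.186],1],[[0,0,0],[0.001,0.0015,0.186],0.6],[[0,0,0],[0.001,0.0015,0.186],0.6],[[0,0,0],[0.001,0.0015,0.186],0.6],[[0,0,0],[0.001,0.0015,0.186],0.6],[[0,0,0],[0.001,0.0015,0.186],0.6]]' 35; python3 -m jog '[[[0,0,0],[0,0,-0.01],0.6],[[0,0,0],[0,0,-0.04],0.6],[[0,0,0],[0,0,-0.08],0.6],[[0,0,0],[0,0,-0.14],0.6],[[0,0,0],[0,0,-0.186],0.6],[[0,0,0],[0,0,-0.186],0.6]]'
```

```text
clock: 13.3
position: [0.4551, -0.3776, 0.0156]
ee_rot: [0.709, 0.705, 0.0, 0.001]
ft_force: [-1.8, 1.3, 6.3]
grip_width: 0.712
grasp_force: 37.0
clock: 14.05
position: [0.4559, -0.3784, 0.2044]
ee_rot: [0.709, 0.705, 0.001, 0.003]
ft_force: [0.4, -0.5, -2.8]
grip_width: 0.717
grasp_force: 39.2
```

```bash
python3 -m jog '[[[0,0,0],[0.02,0.003,0],0.6],[[0,0,0],[0.06,0.01,0],0.6],[[0,0,0],[0.11,0.02,0],0.6],[[0,0,0],[0.16,0.03,0],0.6],[[0,0,0],[0.21,0.04,0],0.6],[[0,0,0],[0.26,0.05,0],0.6],[[0,0,0],[0.31,0.06,0],0.6],[[0,0,0],[0.36,0.07,0],0.6],[[0,0,0],[0.41,0.08,0],0.6],[[0,0,0],[0.46,0.09,0],0.6],[[0,0,0],[0.51,0.1,0],0.6],[[0,0,0],[0.55,0.1,0],0.6],[[0,0,0],[0.575,0.1,0],0.6],[[0,0,0],[0.584,0.1,0],0.6],[[0,0,0],[0.584,0.1,0],0.6],[[0,0,0],[0.584,0.1,0],0.6]]'; python3 - <<'E'
from m2 import *
T=shot('top','t3.png');S=shot('scene','s3.png'); jars(T,S)
print(tool([.56,.206,.024]),manip.get_obs()['joint_pos'].round(2))
a=np.hstack([S[60:340,130:440],T[60:340,120:480]])
cv2.imwrite('pics/c3.png',cv2.resize(a,(800,334),interpolation=cv2.INTER_CUBIC))
E
```

```text
clock: 16.05
position: [0.5586, 0.2044, 0.2005]
ee_rot: [0.71, 0.704, 0.0, 0.0]
ft_force: [-0.8, -1.0, -2.5]
grip_width: 0.714
grasp_force: 39.2
382 [369.7618 249.7356] top-only [ 0.4327 -0.2516] both [ 0.4324 -0.2483  0.0142] err 0.2 scpx 182 [218.1264 209.956 ]
373 [415.3968 203.1796] top-only [ 0.5647 -0.3817] both [ 0.5641 -0.3818  0.0025] err 0.32 scpx 160 [181.2375 240.2   ]
350 [382.6314 225.0314] top-only [ 0.5017 -0.288 ] both [ 0.507  -0.2924 -0.0637] err 3.87 scpx 306 [212.451  239.9379]
340 [369.75   194.5147] top-only [ 0.5867 -0.2522] both [ 0.5848 -0.2602  0.0026] err 3.01 scpx 306 [212.451  239.9379]
[0.0011 0.0014 0.1765] [-1.1   0.36  0.84  1.62 -0.28  1.28 -0.21]
```

View pics/c3.png

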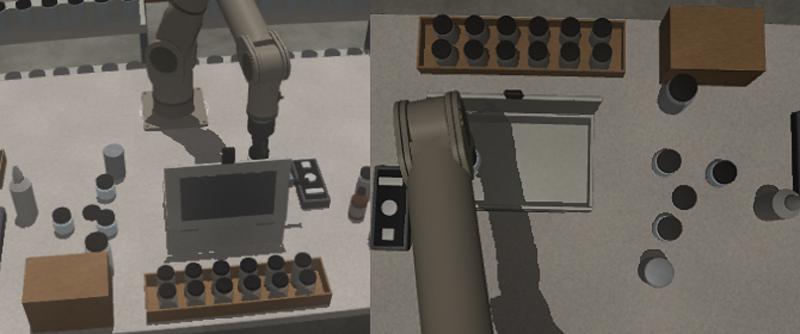

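Three jars remain on the counter (right half: caps near (668,160),(720,172),(667,228)), the lid is up, and the gripper with its jar is above the chest's left end. Lowering it.

```bash
python3 -m jog '[[[0,0,0],[0.001,0.0015,0.03],0.6],[[0,0,0],[0.001,0.0015,0.07],0.6],[[0,0,0],[0.001,0.0015,0.11],0.6],[[0,0,0],[0.001,0.0015,0.14],0.6],[[0,0,0],[0.001,0.0015,0.155],0.6],[[0,0,0],[0.001,0.0015,0.163],0.6],[[0,0,0],[0.001,0.0015,0.168],0.6],[[0,0,0],[0.001,0.0015,0.17],0.6],[[0,0,0],[0.001,0.0015,0.172],0.6],[[0,0,0],[0.001,0.0015,0.173],0.6],[[0,0,0],[0.001,0.0015,0.173],0.6]]'
```

```text
clock: 17.52
position: [0.5598, 0.2074, 0.0274]
ee_rot: [0.709, 0.705, 0.0, -0.0]
ft_force: [-0.6, -0.7, -2.5]
grip_width: 0.71
grasp_force: 39.1
```

```bash
python3 -m jog '[[[0,0,0],[0,0,0.001],0.6],[[0,0,0],[0,0,0.002],0.6],[[0,0,0],[0,0,0.003],0.6],[[0,0,0],[0,0,0.003],0.6]]'; python3 -m jog '[[[0,0,0],[0,0,0.001],0.6],[[0,0,0],[0,0,0.001],0.6]]'
```

```text
clock: 18.02
position: [0.5597, 0.2074, 0.0242]
ee_rot: [0.709, 0.705, -0.0, -0.0]
ft_force: [0.5, 0.0, -1.4]
grip_width: 0.72
grasp_force: 39.1
clock: 18.27
position: [0.5599, 0.2074, 0.0237]
ee_rot: [0.709, 0.705, 0.0, -0.0]
ft_force: [-1.7, -0.5, 3.4]
grip_width: 0.714
grasp_force: 39.6
```

```bash
python3 -m jog '[[[0,0,0],[0,0,0],0.8],[[0,0,0],[0,0,0],0.9],[[0,0,0],[0,0,0],0.95],[[0,0,0],[0,0,-0.03],0.95],[[0,0,0],[0,0,-0.09],0.95],[[0,0,0],[0,0,-0.15],0.95],[[0,0,0],[-0.03,-0.01,-0.18],1],[[0,0,0],[-0.08,-0.03,-0.18],1],[[0,0,0],[-0.14,-0.05,-0.18],1],[[0,0,0],[-0.2,-0.07,-0.18],1],[[0,0,0],[-0.26,-0.09,-0.18],1],[[0,0,0],[-0.32,-0.11,-0.18],1],[[0,0,0],[-0.38,-0.125,-0.18],1],[[0,0,0],[-0.43,-0.125,-0.18],1],[[0,0,0],[-0.46,-0.125,-0.18],1],[[0,0,0],[-0.46,-0.125,-0.18],1],[[0,0,0],[-0.46,-0.125,-0.18],1]]'; python3 - <<'E'
from m2 import *
T=shot('top','t4.png');S=shot('scene','s4.png'); jars(T,S)
print(tool([.4327,-.2516,.015]),manip.get_obs()['joint_pos'].round(2))
E
```

```text
clock: 20.4
position: [0.4319, -0.2513, 0.2031]
ee_rot: [0.709, 0.705, -0.0, -0.0]
ft_force: [-0.0, -0.0, 0.3]
grip_width: 0.998
grasp_force: 0.0
[-0.0014  0.0002  0.1882] [-0.77  0.14  1.32  1.87 -0.14  1.24  0.59]
```

```bash
python3 - <<'E'
from m2 import *
for f in('s3','s4'):
    S=cv2.imread(f'pics/{f}.png')
    for b in blobs(S,(160,195,240,265),lambda g:g.max(2)<75,60): print(f,b[0],np.array(b[1:3]))
S=cv2.imread('pics/s4.png');T=cv2.imread('pics/t4.png')
a=np.hstack([S[60:340,130:440],T[60:340,120:480]])
cv2.imwrite('pics/c4.png',cv2.resize(a,(800,334),interpolation=cv2.INTER_CUBIC))
E
```

```text
s3 306 [212.451  239.9379]
s3 182 [218.1264 209.956 ]
s3 163 [210.7055 259.9141]
s3 160 [181.2375 240.2   ]
s3 75 [230.9467 202.0267]
s4 366 [222.9454 205.8607]
s4 332 [212.4789 239.8072]
s4 167 [210.7485 259.8024]
s4 160 [181.2375 240.2   ]
```

View pics/c4.png

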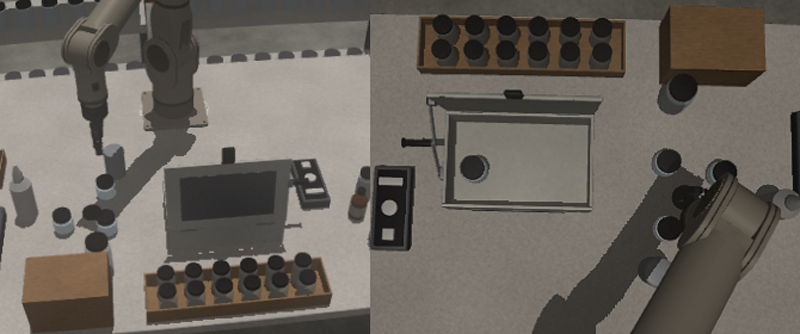

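The first jar stands in the chest (right half ~(473,167)); the second jar sits where it was, right under the gripper. Descending on it.

```bash
python3 -m jog '[[[0,0,0],[-0.001,0,0.06],1],[[0,0,0],[-0.001,0,0.11],1],[[0,0,0],[-0.001,0,0.15],1],[[0,0,0],[-0.001,0,0.175],1],[[0,0,0],[-0.001,0,0.188],1],[[0,0,0],[-0.001,0,0.188],1],[[0,0,0],[-0.001,0,0.188],0.6],[[0,0,0],[-0.001,0,0.188],0.6],[[0,0,0],[-0.001,0,0.188],0.6],[[0,0,0],[-0.001,0,0.188],0.6],[[0,0,0],[-0.001,0,0.188],0.6]]' 35; python3 -m jog '[[[0,0,0],[0,0,-0.01],0.6],[[0,0,0],[0,0,-0.04],0.6],[[0,0,0],[0,0,-0.08],0.6],[[0,0,0],[0,0,-0.14],0.6],[[0,0,0],[0,0,-0.186],0.6],[[0,0,0],[0,0,-0.186],0.6],[[0,0,0],[0,0,-0.186],0.6]]'; python3 - <<'E'
from h import *
print(tool([.56,.134,.024]),manip.get_obs()['joint_pos'].round(2))
E
```

```text
clock: 21.88
position: [0.4326, -0.2529, 0.0164]
ee_rot: [0.709, 0.705, 0.001, 0.0]
ft_force: [-3.2, 2.6, 10.3]
grip_width: 0.714
grasp_force: 36.0
clock: 22.75
position: [0.4318, -0.2523, 0.2007]
ee_rot: [0.709, 0.705, 0.001, -0.0]
ft_force: [0.5, 0.2, -2.9]
grip_width: 0.714
grasp_force: 39.5
[0.38670845 0.1260621  0.17731145] [-0.75  0.14  1.3   1.87 -0.15  1.24  0.59]
```

```bash
python3 -m jog '[[[0,0,0],[0.02,0.006,0],0.6],[[0,0,0],[0.06,0.02,0],0.6],[[0,0,0],[0.11,0.036,0],0.6],[[0,0,0],[0.16,0.052,0],0.6],[[0,0,0],[0.21,0.068,0],0.6],[[0,0,0],[0.26,0.084,0],0.6],[[0,0,0],[0.31,0.1,0],0.6],[[0,0,0],[0.35,0.115,0],0.6],[[0,0,0],[0.375,0.122,0],0.6],[[0,0,0],[0.3865,0.126,0],0.6],[[0,0,0],[0.3865,0.126,0],0.6],[[0,0,0],[0.3865,0.126,0.03],0.6],[[0,0,0],[0.3865,0.126,0.07],0.6],[[0,0,0],[0.3865,0.126,0.11],0.6],[[0,0,0],[0.3865,0.126,0.14],0.6],[[0,0,0],[0.3865,0.126,0.158],0.6],[[0,0,0],[0.3865,0.126,0.167],0.6],[[0,0,0],[0.3865,0.126,0.171],0.6],[[0,0,0],[0.3865,0.126,0.173],0.6],[[0,0,0],[0.3865,0.126,0.173],0.6]]'; python3 -m jog '[[[0,0,0],[0,0,0.001],0.6],[[0,0,0],[0,0,0.001],0.6]]'; python3 -m jog '[[[0,0,0],[0,0,0.001],0.6],[[0,0,0],[0,0,0.001],0.6]]'
```

```text
clock: 25.25
position: [0.5607, 0.133, 0.0288]
ee_rot: [0.709, 0.705, 0.0, 0.0]
ft_force: [0.1, 0.7, -1.5]
grip_width: 0.714
grasp_force: 39.4
clock: 25.5
position: [0.5604, 0.1329, 0.0274]
ee_rot: [0.709, 0.705, 0.0, -0.0]
ft_force: [0.9, -0.1, -2.4]
grip_width: 0.717
grasp_force: 39.4
clock: 25.75
position: [0.5603, 0.1329, 0.0262]
ee_rot: [0.709, 0.705, -0.0, -0.0]
ft_force: [-0.1, -0.4, -1.9]
grip_width: 0.712
grasp_force: 39.4
```

```bash
python3 -m jog '[[[0,0,0],[0,0,0.001],0.6],[[0,0,0],[0,0,0.001],0.6]]'; python3 -m jog '[[[0,0,0],[0,0,0.001],0.6],[[0,0,0],[0,0,0.001],0.6]]';  python3 - <<'E'
from m2 import *
T=shot('top','t5.png');S=shot('scene','s5.png'); jars(T,S)
print(manip.get_obs()['ft_force'],manip.get_obs()['position'])
E
```

```text
clock: 26.0
position: [0.5603, 0.1328, 0.0252]
ee_rot: [0.709, 0.705, -0.0, -0.0]
ft_force: [-0.8, 0.4, -2.4]
grip_width: 0.712
grasp_force: 39.4
clock: 26.25
position: [0.5604, 0.1328, 0.0246]
ee_rot: [0.709, 0.705, 0.0, -0.0]
ft_force: [-2.6, -0.1, 3.8]
grip_width: 0.714
grasp_force: 39.6
375 [415.3387 203.16  ] top-only [ 0.5647 -0.3815] both [ 0.5642 -0.3814  0.003 ] err 0.37 scpx 161 [181.2298 240.2422]
352 [382.6903 225.0312] top-only [ 0.5017 -0.2882] both [ 0.5095 -0.2913 -0.058 ] err 3.78 scpx 306 [212.451  239.9379]
346 [369.6329 194.3584] top-only [ 0.5871 -0.2519] both [ 0.5859 -0.2569  0.0151] err 3.41 scpx 306 [212.451  239.9379]
[-3.1623 -0.7154  4.0188] [0.5604 0.1328 0.0245]
```

```bash
python3 -m jog '[[[0,0,0],[0,0,0],0.8],[[0,0,0],[0,0,0],0.9],[[0,0,0],[0,0,0],0.95],[[0,0,0],[0,0,-0.03],0.95],[[0,0,0],[0,0,-0.09],0.95],[[0,0,0],[0,0,-0.15],0.95],[[0,0,0],[-0.03,0,-0.18],1],[[0,0,0],[-0.08,0.01,-0.18],1],[[0,0,0],[-0.14,0.015,-0.18],1],[[0,0,0],[-0.2,0.02,-0.18],1],[[0,0,0],[-0.26,0.025,-0.18],1],[[0,0,0],[-0.32,0.028,-0.18],1],[[0,0,0],[-0.37,0.0285,-0.18],1],[[0,0,0],[-0.384,0.0285,-0.18],1],[[0,0,0],[-0.384,0.0285,-0.18],1],[[0,0,0],[-0.384,0.0285,-0.18],1]]'; python3 - <<'E'
from m2 import *
S=shot('scene','s6.png')
for b in blobs(S,(160,195,240,265),lambda g:g.max(2)<75,60): print(b[0],np.array(b[1:3]))
print(tool([.587,-.2515,.015]),manip.get_obs()['joint_pos'].round(2))
E
```

```text
clock: 28.35
position: [0.5872, -0.2493, 0.2041]
ee_rot: [0.708, 0.706, 0.0, -0.0]
ft_force: [0.4, -0.1, -0.3]
grip_width: 1.0
grasp_force: 0.0
432 [219.338  203.6644]
306 [212.451  239.9379]
169 [210.9941 259.9112]
160 [181.2375 240.2   ]
[-0.0025 -0.0003  0.1891] [-0.38  0.54  1.01  1.5  -0.46  1.35  0.66]
```

Scene blobs unchanged, so the jar has not been knocked; grasp it.

```bash
python3 -m jog '[[[0,0,0],[-0.002,0,0.06],1],[[0,0,0],[-0.002,0,0.11],1],[[0,0,0],[-0.002,0,0.15],1],[[0,0,0],[-0.002,0,0.175],1],[[0,0,0],[-0.002,0,0.188],1],[[0,0,0],[-0.002,0,0.188],1],[[0,0,0],[-0.002,0,0.188],0.6],[[0,0,0],[-0.002,0,0.188],0.6],[[0,0,0],[-0.002,0,0.188],0.6],[[0,0,0],[-0.002,0,0.188],0.6],[[0,0,0],[-0.002,0,0.188],0.6]]' 35; python3 -m jog '[[[0,0,0],[0,0,-0.01],0.6],[[0,0,0],[0,0,-0.04],0.6],[[0,0,0],[0,0,-0.08],0.6],[[0,0,0],[0,0,-0.14],0.6],[[0,0,0],[0,0,-0.186],0.6],[[0,0,0],[0,0,-0.186],0.6],[[0,0,0],[0,0,-0.186],0.6]]'; python3 - <<'E'
from h import *
print(tool([.56,.062,.024]),manip.get_obs()['joint_pos'].round(2))
E
```

```text
clock: 29.78
position: [0.5872, -0.2535, 0.0178]
ee_rot: [0.709, 0.705, 0.001, 0.001]
ft_force: [-1.5, 1.3, 6.8]
grip_width: 0.72
grasp_force: 37.5
clock: 30.65
position: [0.5862, -0.253, 0.2018]
ee_rot: [0.709, 0.705, 0.0, -0.0]
ft_force: [0.0, 0.3, -2.6]
grip_width: 0.713
grasp_force: 39.1
[ 0.3146825  -0.02800998  0.17804005] [-0.37  0.55  1.01  1.5  -0.47  1.35  0.67]
```

```bash
python3 -m jog '[[[0,0,0],[0.02,-0.002,0],0.6],[[0,0,0],[0.06,-0.006,0],0.6],[[0,0,0],[0.11,-0.01,0],0.6],[[0,0,0],[0.16,-0.015,0],0.6],[[0,0,0],[0.21,-0.02,0],0.6],[[0,0,0],[0.26,-0.024,0],0.6],[[0,0,0],[0.295,-0.027,0],0.6],[[0,0,0],[0.3145,-0.028,0],0.6],[[0,0,0],[0.3145,-0.028,0],0.6],[[0,0,0],[0.3145,-0.028,0.03],0.6],[[0,0,0],[0.3145,-0.028,0.07],0.6],[[0,0,0],[0.3145,-0.028,0.11],0.6],[[0,0,0],[0.3145,-0.028,0.14],0.6],[[0,0,0],[0.3145,-0.028,0.158],0.6],[[0,0,0],[0.3145,-0.028,0.167],0.6],[[0,0,0],[0.3145,-0.028,0.171],0.6],[[0,0,0],[0.3145,-0.028,0.173],0.6],[[0,0,0],[0.3145,-0.028,0.173],0.6]]'; python3 -m jog '[[[0,0,0],[0,0,0.001],0.6],[[0,0,0],[0,0,0.001],0.6]]'; python3 -m jog '[[[0,0,0],[0,0,0.001],0.6],[[0,0,0],[0,0,0.001],0.6]]'
```

```text
clock: 32.9
position: [0.5607, 0.0615, 0.0298]
ee_rot: [0.709, 0.705, 0.0, 0.0]
ft_force: [-0.0, 0.3, -0.7]
grip_width: 0.719
grasp_force: 39.0
clock: 33.15
position: [0.5605, 0.0615, 0.0285]
ee_rot: [0.709, 0.705, 0.0, 0.0]
ft_force: [-0.6, 0.1, -2.5]
grip_width: 0.716
grasp_force: 39.0
clock: 33.4
position: [0.5604, 0.0614, 0.0272]
ee_rot: [0.709, 0.705, -0.0, -0.0]
ft_force: [-0.3, 0.2, -0.9]
grip_width: 0.713
grasp_force: 39.0
```

```bash
python3 -m jog '[[[0,0,0],[0,0,0.001],0.6],[[0,0,0],[0,0,0.001],0.6]]'; python3 -m jog '[[[0,0,0],[0,0,0.001],0.6],[[0,0,0],[0,0,0.001],0.6]]';python3 - <<'E'
from m2 import *
T=shot('top','t7.png');S=shot('scene','s7.png'); jars(T,S)
print(manip.get_obs()['ft_force'],manip.get_obs()['position'])
E
```

```text
clock: 33.65
position: [0.5604, 0.0613, 0.0262]
ee_rot: [0.709, 0.705, -0.0, -0.0]
ft_force: [0.0, -0.4, -1.5]
grip_width: 0.716
grasp_force: 39.0
clock: 33.9
position: [0.5605, 0.0614, 0.0258]
ee_rot: [0.709, 0.705, 0.0, -0.0]
ft_force: [-2.7, 0.9, 5.6]
grip_width: 0.712
grasp_force: 39.8
382 [415.123  203.2356] top-only [ 0.5645 -0.3809] both [ 0.5641 -0.3809  0.0031] err 0.49 scpx 161 [181.2298 240.2422]
353 [382.7054 225.0567] top-only [ 0.5016 -0.2882] both [ 0.5062 -0.3001 -0.0531] err 0.31 scpx 154 [206.487  237.7208]
[-2.6355 -0.1639  6.2368] [0.5605 0.0614 0.0258]
```

```bash
python3 -m jog '[[[0,0,0],[0,0,0],0.8],[[0,0,0],[0,0,0],0.9],[[0,0,0],[0,0,0],0.95],[[0,0,0],[0,0,-0.03],0.95],[[0,0,0],[0,0,-0.09],0.95],[[0,0,0],[0,0,-0.15],0.95],[[0,0,0],[-0.03,0,-0.18],1],[[0,0,0],[-0.08,0.001,-0.18],1],[[0,0,0],[-0.14,0.002,-0.18],1],[[0,0,0],[-0.2,0.003,-0.18],1],[[0,0,0],[-0.26,0.004,-0.18],1],[[0,0,0],[-0.32,0.005,-0.18],1],[[0,0,0],[-0.38,0.006,-0.18],1],[[0,0,0],[-0.43,0.006,-0.18],1],[[0,0,0],[-0.442,0.006,-0.18],1],[[0,0,0],[-0.442,0.006,-0.18],1],[[0,0,0],[-0.442,0.006,-0.18],1]]'; python3 - <<'E'
from m2 import *
S=shot('scene','s8.png')
for b in blobs(S,(160,195,240,265),lambda g:g.max(2)<75,60): print(b[0],np.array(b[1:3]))
print(tool([.5643,-.381,.015]),manip.get_obs()['joint_pos'].round(2))
E
```

```text
clock: 36.12
position: [0.5647, -0.3789, 0.2051]
ee_rot: [0.708, 0.706, 0.0, -0.0]
ft_force: [-0.0, 0.6, -0.5]
grip_width: 1.001
grasp_force: 0.0
216 [172.2269 204.7546]
212 [226.5189 202.0047]
179 [210.2011 259.6034]
165 [206.6424 238.    ]
163 [181.2086 240.1963]
[-0.0025 -0.0006  0.1903] [-0.1   0.64  0.98  1.37 -0.53  1.4   0.87]
```

```bash
python3 -m jog '[[[0,0,0],[-0.002,0,0.06],1],[[0,0,0],[-0.002,0,0.11],1],[[0,0,0],[-0.002,0,0.15],1],[[0,0,0],[-0.002,0,0.175],1],[[0,0,0],[-0.002,0,0.189],1],[[0,0,0],[-0.002,0,0.189],1],[[0,0,0],[-0.002,0,0.189],0.6],[[0,0,0],[-0.002,0,0.189],0.6],[[0,0,0],[-0.002,0,0.189],0.6],[[0,0,0],[-0.002,0,0.189],0.6],[[0,0,0],[-0.002,0,0.189],0.6]]' 35; python3 -m jog '[[[0,0,0],[0,0,-0.01],0.6],[[0,0,0],[0,0,-0.04],0.6],[[0,0,0],[0,0,-0.08],0.6],[[0,0,0],[0,0,-0.14],0.6],[[0,0,0],[0,0,-0.186],0.6],[[0,0,0],[0,0,-0.186],0.6],[[0,0,0],[0,0,-0.186],0.6]]'; python3 - <<'E'
from h import *
print(tool([.56,-.010,.024]),manip.get_obs()['joint_pos'].round(2))
E
```

```text
clock: 37.55
position: [0.5644, -0.3832, 0.0179]
ee_rot: [0.709, 0.705, 0.0, 0.001]
ft_force: [-0.9, 1.1, 6.2]
grip_width: 0.71
grasp_force: 38.0
clock: 38.42
position: [0.5635, -0.3824, 0.2017]
ee_rot: [0.709, 0.705, 0.0, -0.0]
ft_force: [-0.3, 0.3, -1.3]
grip_width: 0.713
grasp_force: 38.7
[ 0.37220311 -0.00576089  0.17805193] [-0.09  0.64  0.98  1.37 -0.53  1.4   0.87]
```

```bash
python3 -m jog '[[[0,0,0],[0.02,0,0],0.6],[[0,0,0],[0.06,-0.001,0],0.6],[[0,0,0],[0.11,-0.002,0],0.6],[[0,0,0],[0.16,-0.003,0],0.6],[[0,0,0],[0.21,-0.004,0],0.6],[[0,0,0],[0.26,-0.005,0],0.6],[[0,0,0],[0.31,-0.0055,0],0.6],[[0,0,0],[0.35,-0.006,0],0.6],[[0,0,0],[0.372,-0.006,0],0.6],[[0,0,0],[0.372,-0.006,0],0.6],[[0,0,0],[0.372,-0.006,0.03],0.6],[[0,0,0],[0.372,-0.006,0.07],0.6],[[0,0,0],[0.372,-0.006,0.11],0.6],[[0,0,0],[0.372,-0.006,0.14],0.6],[[0,0,0],[0.372,-0.006,0.158],0.6],[[0,0,0],[0.372,-0.006,0.167],0.6],[[0,0,0],[0.372,-0.006,0.171],0.6],[[0,0,0],[0.372,-0.006,0.173],0.6],[[0,0,0],[0.372,-0.006,0.174],0.6]]'; python3 -m jog '[[[0,0,0],[0,0,0.001],0.6],[[0,0,0],[0,0,0.001],0.6]]'; python3 -m jog '[[[0,0,0],[0,0,0.001],0.6],[[0,0,0],[0,0,0.001],0.6]]'; python3 -m jog '[[[0,0,0],[0,0,0.001],0.6],[[0,0,0],[0,0,0.001],0.6]]'
```

```text
clock: 40.8
position: [0.5604, -0.0105, 0.0288]
ee_rot: [0.709, 0.705, 0.0, 0.0]
ft_force: [-0.6, -0.2, -1.4]
grip_width: 0.715
grasp_force: 38.7
clock: 41.05
position: [0.56, -0.0106, 0.0274]
ee_rot: [0.709, 0.705, 0.0, -0.0]
ft_force: [0.2, 0.1, -2.2]
grip_width: 0.714
grasp_force: 38.7
clock: 41.3
position: [0.56, -0.0107, 0.0263]
ee_rot: [0.709, 0.705, 0.0, -0.0]
ft_force: [-0.1, 0.1, -1.8]
grip_width: 0.717
grasp_force: 38.7
clock: 41.55
position: [0.5601, -0.0106, 0.0259]
ee_rot: [0.709, 0.705, 0.0, -0.0]
ft_force: [-4.3, 0.3, 7.5]
grip_width: 0.714
grasp_force: 39.6
```

```bash
python3 -m jog '[[[0,0,0],[0,0,0],0.8],[[0,0,0],[0,0,0],0.9],[[0,0,0],[0,0,0],0.95],[[0,0,0],[0,0,-0.03],0.95],[[0,0,0],[0,0,-0.09],0.95],[[0,0,0],[0,0,-0.15],0.95],[[0,0,0],[-0.05,-0.02,-0.2],0.6],[[0,0,0],[-0.1,-0.04,-0.23],0.6],[[0,0,0],[-0.1,-0.04,-0.23],0.6],[[0,0,0],[-0.1,-0.04,-0.23],0.6]]'; python3 - <<'E'
from m2 import *
T=shot('top','t9.png');S=shot('scene','s9.png')
a=cv2.resize(T[135:255,130:330],(600,360),interpolation=cv2.INTER_CUBIC);b=cv2.resize(S[180:260,360:420],(200,267),interpolation=cv2.INTER_CUBIC)
im=np.zeros((360,800,3),np.uint8);im[:,:600]=a;im[:267,600:]=b
cv2.imwrite('pics/c9.png',im)
print(manip.get_obs()['position'],manip.get_obs()['joint_pos'].round(2))
for b in blobs(T,(140,170,176,190),lambda g:g.max(2)<75,20): print(b[:3],at('top',b[1],b[2],.16))
for b in blobs(S,(366,195,395,245),lambda g:g.max(2)<75,10): print(b[:3])
print(proj('scene',[.6024,.332,.156]),proj('top',[.6024,.332,.156]))
E
```

```text
clock: 42.8
position: [0.5194, -0.1104, 0.2553]
ee_rot: [0.709, 0.705, 0.001, -0.0]
ft_force: [-0.7, 0.5, 0.6]
grip_width: 0.602
grasp_force: 0.0
[ 0.5196 -0.1088  0.2545] [-0.95  0.2   1.23  1.72 -0.2   1.36  0.31]
(215, np.float64(161.54883720930232), np.float64(179.43720930232558)) [0.6016 0.3071 0.16  ]
(525, np.float64(384.20190476190476), np.float64(213.8247619047619))
[383.3237 212.0371] [152.319  179.2288]
```

View pics/c9.png

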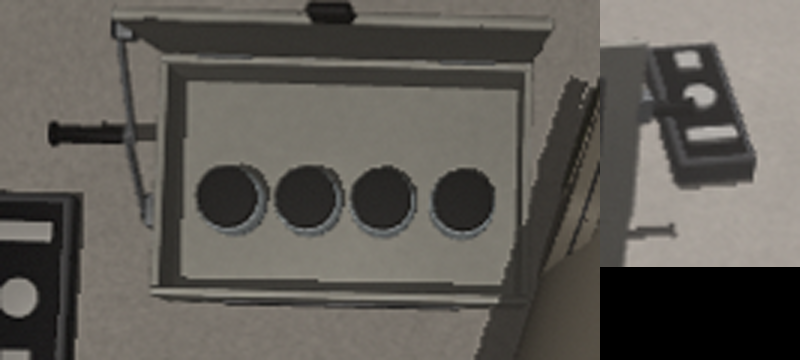

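```bash
python3 -m jog '[[[0,0,0],[0.05,0,0],0.6],[[0,0,0],[0.11,0,0],0.6],[[0,0,0],[0.17,0,0],0.6],[[0,0,0],[0.23,0,0],0.6],[[0,0,0],[0.29,0,0],0.6],[[0,0,0],[0.35,0.01,0],0.6],[[0,0,0],[0.4,0.01,0],0.6],[[0,0,0],[0.439,0.01,0],0.6],[[0,0,0],[0.439,0.05,0],0.6],[[0,0,0],[0.439,0.08,0],0.6],[[0,0,0],[0.439,0.08,0],0.6],[[0,0,0],[0.439,0.08,0],0.6]]'; python3 - <<'E'
from h import *
print(tool([.602,.330,.139]),manip.get_obs()['joint_pos'].round(2),R.from_quat(manip.get_obs()['ee_rot']).as_matrix().round(4))
E
```

```text
clock: 44.4
position: [0.6011, 0.3289, 0.254]
ee_rot: [0.709, 0.705, -0.001, -0.0]
ft_force: [0.1, 0.6, -0.5]
grip_width: 0.599
grasp_force: 0.0
[0.00118506 0.00106558 0.11496829] [-1.16  0.61  0.96  1.28 -0.49  1.49 -0.26] [[ 5.0e-03  1.0e+00 -1.7e-03]
 [ 1.0e+00 -5.1e-03 -8.0e-04]
 [-9.0e-04 -1.7e-03 -1.0e+00]]
```

```bash
python3 -m jog '[[[0,0,0],[0.001,0.001,0.04],0.6],[[0,0,0],[0.001,0.001,0.08],0.6],[[0,0,0],[0.001,0.001,0.105],0.6],[[0,0,0],[0.001,0.001,0.115],0.6],[[0,0,0],[0.001,0.001,0.115],0.6],[[0,0,0],[0.001,0.001,0.115],0.4],[[0,0,0],[0.001,0.001,0.115],0.3],[[0,0,0],[0.001,0.001,0.115],0.2],[[0,0,0],[0.001,0.001,0.115],0.1],[[0,0,0],[0.001,0.001,0.115],0.1],[[0,0,0],[0.001,0.001,0.115],0.1]]' 20; python3 - <<'E'
from h import *
T=shot('top','t10.png');S=shot('scene','s10.png')
print(manip.get_obs()['position'],manip.get_obs()['ft_force'])
E
```

```text
clock: 45.78
position: [0.6032, 0.3292, 0.1406]
ee_rot: [0.709, 0.705, 0.0, 0.0]
ft_force: [0.4, 0.5, 2.0]
grip_width: 0.18
grasp_force: 20.4
[0.60320564 0.32918247 0.1405379 ] [-0.59429974  1.22835456  1.17061619]
```

```bash
python3 -m jog '[[[0,0,0],[0,0.005,0.003],0.1],[[0,0,0],[0,0.01,0.0065],0.1],[[0,0,0],[0,0.0145,0.01],0.1],[[0,0,0],[0,0.019,0.0135],0.1],[[0,0,0],[0,0.023,0.017],0.1],[[0,0,0],[0,0.027,0.021],0.1],[[0,0,0],[0,0.0305,0.025],0.1],[[0,0,0],[0,0.034,0.0295],0.1],[[0,0,0],[0,0.037,0.034],0.1],[[0,0,0],[0,0.04,0.0385],0.1],[[0,0,0],[0,0.042,0.042],0.1],[[0,0,0],[0,0.042,0.042],0.1]]'; python3 - <<'E'
from h import *
T=shot('top','t11.png');S=shot('scene','s11.png')
a=np.hstack([S[100:310,240:440],T[100:310,120:320]])
cv2.imwrite('pics/c11.png',cv2.resize(a,(800,420),interpolation=cv2.INTER_CUBIC))
E
```

```text
clock: 47.38
position: [0.6451, 0.3289, 0.0976]
ee_rot: [0.709, 0.705, -0.0, -0.0]
ft_force: [-0.6, 2.4, -4.4]
grip_width: 0.174
grasp_force: 19.5
```

View pics/c11.png

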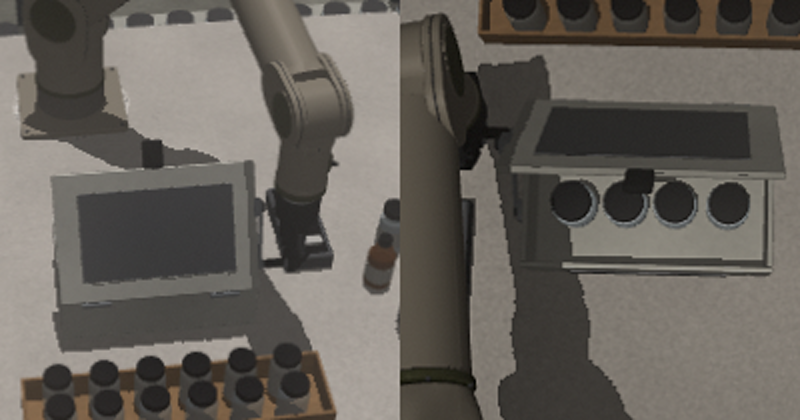

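The lid (left half) leans down at about 1 rad with the knob in the fingers, jars visible below; stay broken. Continuing the arc slowly.

```bash
python3 -m jog '[[[0,0,0],[0,0.001,0.0015],0.1],[[0,0,0],[0,0.002,0.0035],0.1],[[0,0,0],[0,0.003,0.0055],0.1],[[0,0,0],[0,0.004,0.0075],0.1],[[0,0,0],[0,0.005,0.0095],0.1],[[0,0,0],[0,0.0055,0.0115],0.1],[[0,0,0],[0,0.0065,0.0135],0.1],[[0,0,0],[0,0.007,0.015],0.1],[[0,0,0],[0,0.0075,0.0165],0.1],[[0,0,0],[0,0.0083,0.018],0.1],[[0,0,0],[0,0.009,0.0195],0.1],[[0,0,0],[0,0.0092,0.021],0.1],[[0,0,0],[0,0.0096,0.0225],0.1],[[0,0,0],[0,0.01,0.024],0.1],[[0,0,0],[0,0.0104,0.0255],0.1],[[0,0,0],[0,0.0108,0.0267],0.1],[[0,0,0],[0,0.011,0.0275],0.1],[[0,0,0],[0,0.011,0.028],0.1],[[0,0,0],[0,0.011,0.028],0.1]]'; python3 - <<'E'
from h import *
T=shot('top','t12.png');S=shot('scene','s12.png')
a=np.hstack([S[100:310,240:440],T[100:310,120:320]])
cv2.imwrite('pics/c12.png',cv2.resize(a,(800,420),interpolation=cv2.INTER_CUBIC))
E
```

```text
clock: 49.85
position: [0.6552, 0.3288, 0.0706]
ee_rot: [0.709, 0.705, -0.001, -0.001]
ft_force: [-10.9, 0.3, -2.8]
grip_width: 0.177
grasp_force: 20.4
```

View pics/c12.png

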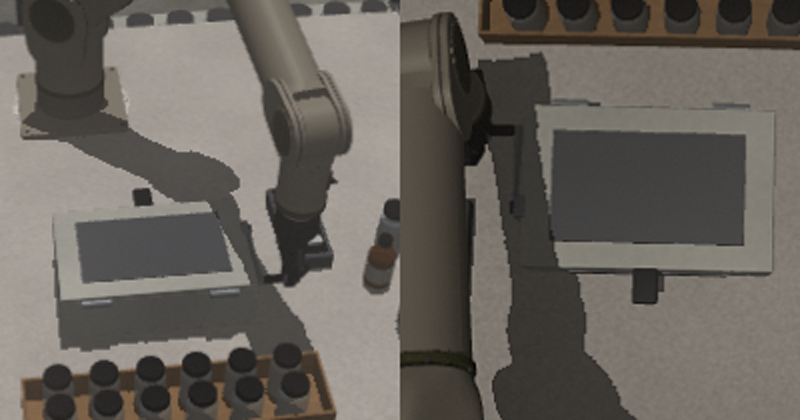

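The lid is almost down (small gap left). Last millimetres, then open.

```bash
python3 -m jog '[[[0,0,0],[0,-0.001,0.001],0.1],[[0,0,0],[0,-0.001,0.002],0.1],[[0,0,0],[0,-0.001,0.003],0.1],[[0,0,0],[0,-0.001,0.004],0.1],[[0,0,0],[0,-0.001,0.005],0.1],[[0,0,0],[0,-0.001,0.0055],0.1],[[0,0,0],[0,-0.001,0.0055],0.1]]'; python3 -m jog '[[[0,0,0],[0,0,0],0.25],[[0,0,0],[0,0,0],0.25],[[0,0,0],[0,0,0],0.5],[[0,0,0],[0,0,0],0.6],[[0,0,0],[0,0,0],0.6],[[0,0,0],[0,0,0],0.6],[[0,0,0],[0,0,0],0.6],[[0,0,0],[0,0,0],0.6],[[0,0,0],[0,0,0],0.6],[[0,0,0],[0,0,0],0.6],[[0,0,0],[0,0,-0.03],0.6],[[0,0,0],[0,0,-0.08],0.6],[[0,0,0],[0,0,-0.13],0.6],[[0,0,0],[0,0,-0.18],0.6],[[0,0,0],[0,0,-0.18],0.6]]'; python3 - <<'E'
from b import *
o=manip.get_obs();print(o['position'],o['joint_pos'].round(2))
T=shot('top','t13.png');S=shot('scene','s13.png')
try:
    qt=quad(T,(186,158,300,228),30,95); qs=quad(S,(270,198,365,248),30,118); print(qt,qs)
except Exception as e: print(e)
# knob/tab vs the first picture
for b in blobs(T,(228,231,258,256),lambda g:g.max(2)<75,20): print('t',b[:3])
for b in blobs(S,(300,188,325,206),lambda g:g.max(2)<100,20): print('s',b[:3])
E
```

```text
clock: 50.82
position: [0.6553, 0.3288, 0.0684]
ee_rot: [0.709, 0.705, 0.001, -0.0]
ft_force: [-16.4, -2.1, 15.3]
grip_width: 0.18
grasp_force: 22.3
clock: 52.7
position: [0.6567, 0.3287, 0.2498]
ee_rot: [0.709, 0.705, 0.003, 0.001]
ft_force: [0.1, -0.1, -0.5]
grip_width: 0.603
grasp_force: 0.0
[0.6567 0.3287 0.2498] [-1.02  0.71  0.91  1.12 -0.55  1.53 -0.23]
OpenCV(4.12.0) /io/opencv/modules/imgproc/src/linefit.cpp:618: error: (-215:Assertion failed) npoints2 >= 0 || npoints3 >= 0 in function 'fitLine'

t (297, np.float64(242.78787878787878), np.float64(241.42424242424244))
s (241, np.float64(315.2240663900415), np.float64(194.4688796680498))
```

```bash
python3 -m jog '[[[0,0,0],[0.02,-0.05,0],0],[[0,0,0],[0.045,-0.1,0],0],[[0,0,0],[0.069,-0.15,0],0],[[0,0,0],[0.069,-0.19,0.04],0],[[0,0,0],[0.069,-0.19,0.1],0],[[0,0,0],[0.069,-0.19,0.15],0],[[0,0,0],[0.069,-0.19,0.17],0],[[0,0,0],[0.069,-0.19,0.17],0],[[0,0,0],[0.069,-0.19,0.17],0],[[0,0,0],[0.069,-0.19,0.17],0]]'; python3 - <<'E'
from h import *
o=manip.get_obs();print(o['position'],o['joint_pos'].round(2),o['grip_width'],o['ft_force'])
for n,p in(('r',(.4668,.3992,.044)),('s',(.4052,.4,.044)),('b',(.529,.3987,.044))): print(n,tool(p))
print(R.from_quat(o['ee_rot']).as_matrix().round(4))
E
```

```text
clock: 54.05
position: [0.4663, 0.3995, 0.0764]
ee_rot: [0.709, 0.705, 0.001, -0.0]
ft_force: [0.2, 0.3, -0.0]
grip_width: 0.001
grasp_force: 0.0
[0.46629734 0.39948663 0.07643936] [-1.46  0.59  0.9   1.7  -0.52  1.1  -0.4 ] 0.0005282171399755899 [ 0.23382595  0.29991751 -0.04327372]
r [-0.00034864  0.00045473  0.03243946]
s [ 7.51308264e-05 -6.11489351e-02  3.23459772e-02]
b [-0.00046875  0.06265655  0.03253446]
[[ 0.0061  1.      0.0015]
 [ 1.     -0.0061  0.002 ]
 [ 0.002   0.0015 -1.    ]]
```

```bash
python3 -m jog '[[[0,0,0],[0,0,0.015],0],[[0,0,0],[0,0,0.028],0],[[0,0,0],[0,0,0.034],0],[[0,0,0],[0,0,0.038],0],[[0,0,0],[0,0,0.04],0],[[0,0,0],[0,0,0.041],0],[[0,0,0],[0,0,0.041],0],[[0,0,0],[0,0,0.041],0]]'
```

```text
clock: 55.05
position: [0.4652, 0.3988, 0.0374]
ee_rot: [0.709, 0.705, -0.0, -0.002]
ft_force: [-19.8, -12.3, 47.3]
grip_width: 0.001
grasp_force: 23.6
```

```bash
python3 -m jog '[[[0,0,0],[0,0,-0.015],0],[[0,0,0],[0,0,-0.041],0],[[0,0,0],[0,0,-0.041],0],[[0,0,0],[0,-0.035,-0.041],0],[[0,0,0],[0,-0.0615,-0.041],0],[[0,0,0],[0,-0.0615,-0.041],0],[[0,0,0],[0,-0.0615,-0.041],0]]'; python3 -m jog '[[[0,0,0],[0,0,0.015],0],[[0,0,0],[0,0,0.028],0],[[0,0,0],[0,0,0.034],0],[[0,0,0],[0,0,0.038],0],[[0,0,0],[0,0,0.04],0],[[0,0,0],[0,0,0.04],0],[[0,0,0],[0,0,0.04],0]]'
```

```text
clock: 55.92
position: [0.4045, 0.3992, 0.0746]
ee_rot: [0.709, 0.705, 0.0, 0.0]
ft_force: [0.6, -0.2, -0.2]
grip_width: 0.001
grasp_force: 0.0
clock: 56.8
position: [0.4042, 0.3986, 0.0375]
ee_rot: [0.71, 0.705, -0.001, -0.001]
ft_force: [-14.1, -12.3, 43.6]
grip_width: -0.002
grasp_force: 21.5
```

```bash
python3 -m jog '[[[0,0,0],[0,0,-0.015],0],[[0,0,0],[0,0,-0.04],0],[[0,0,0],[0,0,-0.04],0],[[0,0,0],[0,0.04,-0.04],0],[[0,0,0],[0,0.085,-0.04],0],[[0,0,0],[0,0.124,-0.04],0],[[0,0,0],[0,0.124,-0.04],0],[[0,0,0],[0,0.124,-0.04],0]]'; python3 -m jog '[[[0,0,0],[0,0,0.015],0],[[0,0,0],[0,0,0.028],0],[[0,0,0],[0,0,0.034],0],[[0,0,0],[0,0,0.038],0],[[0,0,0],[0,0,0.04],0],[[0,0,0],[0,0,0.04],0],[[0,0,0],[0,0,0.04],0]]'
```

```text
clock: 57.8
position: [0.5272, 0.3984, 0.0738]
ee_rot: [0.709, 0.705, -0.001, -0.0]
ft_force: [-0.0, -0.4, -1.5]
grip_width: 0.0
grasp_force: 0.0
clock: 58.68
position: [0.5271, 0.3989, 0.0377]
ee_rot: [0.709, 0.705, -0.0, -0.002]
ft_force: [-16.9, -6.4, 33.0]
grip_width: -0.002
grasp_force: 16.2
```

Pressed to the stop. Retreat and check.

```bash
python3 -m jog '[[[0,0,0],[0,0,-0.015],0],[[0,0,0],[0,0,-0.06],0],[[0,0,0],[0,0,-0.12],0],[[0,0,0],[0.03,-0.05,-0.17],0],[[0,0,0],[0.06,-0.11,-0.17],0],[[0,0,0],[0.09,-0.17,-0.17],0],[[0,0,0],[0.12,-0.23,-0.17],0],[[0,0,0],[0.14,-0.25,-0.17],0],[[0,0,0],[0.14,-0.25,-0.17],0],[[0,0,0],[0.14,-0.25,-0.17],0]]'; python3 - <<'E'
from b import *
T=shot('top','t14.png');S=shot('scene','s14.png')
qt=quad(T,(186,158,300,228),30,95); qs=quad(S,(270,198,365,248),30,118); print(qt.tolist(),qs.tolist())
a=np.hstack([S[100:310,130:440],T[100:310,60:490]])
cv2.imwrite('pics/c14.png',cv2.resize(a,(800,227),interpolation=cv2.INTER_CUBIC))
E
```

```text
clock: 59.92
position: [0.2794, 0.5397, 0.2049]
ee_rot: [0.709, 0.705, 0.0, 0.0]
ft_force: [-0.2, -0.1, 0.3]
grip_width: 0.002
grasp_force: 0.0
[[196.3671417236328, 164.496337890625], [194.72683715820312, 219.67034912109375], [290.8597106933594, 221.83273315429688], [292.4674072265625, 167.2517547607422]] [[348.10540771484375, 205.55792236328125], [277.3776550292969, 211.3335723876953], [281.2121276855469, 240.7223358154297], [355.4848327636719, 234.64962768554688]]
```

View pics/c14.png

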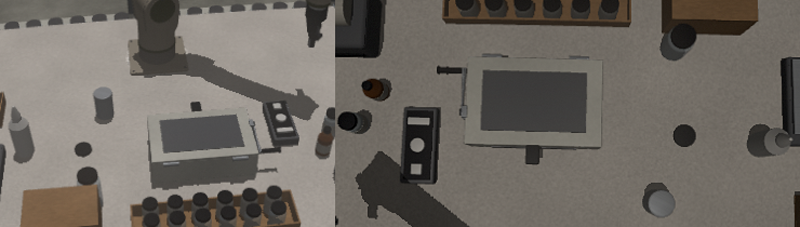

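The lid panel corners match the first picture to within 0.3 px, so the lid is fully shut. The counter shows only the bystanders, all in their places.

```bash
python3 -c "
from workcell import manip
print(manip.hand_in())"
```

```text
the job is handed in; nothing more can be done
None
```

I handed the job in at about 60 s: four jars stand upright in the chest, the lid is fully shut over them, the round, square and bar keys were each pressed to the stop in that order, and the other things stand where they were.

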